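Tie in the second course of sugar cartons

ROBOT

A 6-joint arm with a two-finger parallel gripper is mounted at the origin on the work surface. World frame = base frame: x ahead of the robot, y to its left, z up, the work surface at z = 0. Lengths are in m, angles in rad, forces in N, time in s.
With the tool pointing down it reaches from about 0.425 to 0.95 m from the base axis. Payload 14.7 kg.
Tool frame: the origin (TCP) lies between the finger pads; the fingertips stand 8 mm ahead of it and the grasp point (between the pads) lies 11 mm behind it; z points along the fingers, y is the direction in which the jaws open and shut (so a half turn about z gives the same grasp; the last joint's range is limited). The gripper opens to 85 mm and grips with 20 to 120 N. Pads are 22 mm wide; open, the fingers measure 114 mm over their backs; the gripper's body (76 mm by 85 mm) begins 54 mm behind the grasp point. The pads swing forward as they close: fully open they stand 13 mm farther back than shut.
Start: joints at [-1.313, 0.48, 1.596, -0, 1.065, -0.047], TCP at [0.195, -0.62, 0.239] pointing down, gripper open.
Joint ranges: [-2.75, 2.75], [-0.82, 2.05], [0.23, 2.67], [-1.56, 4.7], [0.09, 2.69], [-2.92, 2.92]. Speed limits (rad/s): [1.89, 1.89, 2.39, 3.01, 3.01, 3.01].

INTERFACE

Orientations are given as a rotation vector (axis times angle).
In Python, from bench import r gives the robot as it stands. The module is installed in compiled form; this text tells all that it offers.
- The arm moves only by the tool jog_arm, never from a script. Its argument "increments" is a list of rows, each a list of 2 entries, a list of its own where there are three numbers: the shift along the tool's x, y, z in units of 30 mm (1.0 is 30 mm), then the turn, a rotation vector about the tool's x, y, z in units of 5 degrees (1.0 is 5 degrees). A call has 1 to 12 rows; each row shifts and turns the pose as measured when the row begins, along the tool's axes as they then stand; what a row does not reach is not made up. A row lasts 1/12 s, in which the tool goes at most 41.7 mm and 7.16 degrees, less where a joint would pass 70% of its speed; a pose out of reach is approached as far as the arm can. A call is refused whole if a number of a shift passes 1 or a number of a turn 1, either way. A call with a gripper value outside its range is refused whole. "hand" is the closure, from 0 (fully open) to 1 (shut), set as the call begins (left out, the last holds). The fingers move at their own pace and stop on an object; the grip force is fixed at half the most. Time passes only in rows, so rows that do not move let the fingers close. It gives the time, the measured TCP pose, the force and the opening at its end, in the units of the state.
- r.read_state(): the state, without advancing time (a new reading comes with each control period).
- r.get_image(name): name is "side" or "top" or "wrist"; returns the picture (400x640x3 uint8, red, green, blue); there is no depth.
- r.camera_params(name): a dict with "mtx" (3x3 intrinsics, pixels), "pose" (4x4, takes a point from camera to world coordinates). Camera axes: x right, y down, z forward; pixel columns grow to the right and rows downward; lengths in m; the calibration is good to about 2 mm. A picture is of the moment at which its call begins: read the wrist's pose just before it. camera_params takes no time and is no camera call; for the wrist camera it gives the pose at the moment of the call.
- r.close_job(): hands the job in, once; it reports no verdict.
The state is a dict: "time_s": time; "joint_positions": joint angles; "qvel": joint speeds; "joint_torque": joint torques, N m; "ee_pos": TCP position; "tcp_rot": TCP orientation; "wrist_force": force on the tool from outside, world axes, zero at the start; "wrist_torque": the same for the moment, N m; "grip_width": finger opening in m.
Only numpy, scipy, OpenCV 4.12 (cv2) and the standard library are available. Lean on these libraries where they do the work, as an engineer would, in place of code of your own. Each camera call takes 0.05 s, during which the arm holds its last target. There are 200 camera calls.

TASK

The two sugar cartons on the tray are the bottom course of a pile that is to be carried to the cupboard, so lay the second course on them in brick bond: the loose full-size carton bridging the joint in the middle, and one half-size carton on either side of it, closed up to it, so that the ends and the long faces finish flush with the course below. Set each carton down flat and square without dropping it, leave the bottom two as they lie, and do not disturb the teapot, torch, hex keys or sugar bowl.

Things in the scene. Friction and masses are not known exactly. Their poses are not given: they have to be found in the camera images.
- tray: shallow dark wooden stock tray, fixed to the worktop, 290 mm long (its x) by 120 mm wide (its y), rim 18 mm high and 5 mm thick all round, floor 5 mm thick (its top 5 mm above the worktop); a low steel loop on each end reaches 24 mm beyond the rim; origin at the centre of its underside; its x runs roughly along world y
- carton_a: plain brown cardboard carton of sugar cubes (brown top and ends; white paper panel with a small row of cubes showing on each long face), 128 mm long (its x) by 50 mm wide (its y) by 44 mm high, about 225 g, stiff; origin at the centre of its underside, z up; grip it across the 50 mm width. Already lying on the tray floor: the one on the tray's -x half, x along the tray
- carton_b: plain brown cardboard carton of sugar cubes (brown top and ends; white paper panel with a small row of cubes showing on each long face), 128 mm long (its x) by 50 mm wide (its y) by 44 mm high, about 225 g, stiff; origin at the centre of its underside, z up; grip it across the 50 mm width. Already lying on the tray floor: the one on the tray's +x half, end to end with carton_a with a gap of 2 to 5 mm; its x points from carton_a to carton_b, as carton_a's does
- carton_c: plain brown cardboard carton of sugar cubes (brown top and ends; white paper panel with a small row of cubes showing on each long face), 128 mm long (its x) by 50 mm wide (its y) by 44 mm high, about 225 g, stiff; origin at the centre of its underside, z up; grip it across the 50 mm width. Loose on the worktop at any yaw, to the right of the tray (at lower y): to be laid over the joint
- half_d: plain brown cardboard carton of sugar cubes (brown top and ends; white paper panel with a small row of cubes showing on each long face), 64 mm long (its x) by 50 mm wide (its y) by 44 mm high, about 112 g, stiff; origin at the centre of its underside, z up; grip it across the 50 mm width. A half-size carton, loose on the worktop at any yaw, to the right of the tray: for one end of the second course
- half_e: plain brown cardboard carton of sugar cubes (brown top and ends; white paper panel with a small row of cubes showing on each long face), 64 mm long (its x) by 50 mm wide (its y) by 44 mm high, about 112 g, stiff; origin at the centre of its underside, z up; grip it across the 50 mm width. The other half-size carton, the same as half_d and interchangeable with it
- teapot: stainless steel teapot, 130 mm diameter, 132 mm high, spout to its -y and black handle to its +y (about 105 mm from the axis each), left of the tray; origin at the centre of its underside; leave alone
- torch: red plastic torch lying on its side, 170 mm long (its x), up to 55 mm thick, on the far side of the tray; origin under its middle; leave alone
- hex_keys: set of hex keys standing in a black plastic holder, 104 mm long (its x) by 36 mm, keys up to 100 mm high, on the far side of the work; origin at the centre of its underside; leave alone
- sugar_bowl: empty white ceramic sugar bowl, 112 mm diameter, 62 mm high, two small ears along its y (148 mm over them), on the near right, outside the loose cartons; origin at the centre of its underside; leave alone
Not all that is in view belongs to the job. Leave any blue, green or pink look-alike of the carton_b alone.

How it is judged:
At the end, for the whole second after the job is handed in: carton_c flat over the joint, centred within 11 mm along and 9 mm across the row; a half carton flat on the outer half of each lower one, end flush within 13 mm, faces within 9 mm, at most 12 mm from carton_c; all square within 0.12 rad, released, at rest; lower two moved under 12 mm (x of carton_c in the frame of carton_a between 0.054 and 0.077 m and x of carton_c in the frame of carton_b between -0.077 and -0.054 m and y of carton_c in the frame of carton_a between -0.009 and 0.009 m and z of carton_c in the frame of carton_a between 0.04 and 0.048 m and angle between the x axis of carton_c and the x axis of carton_a, either way round below 0.12 rad and y of carton_c in the frame of carton_b between -0.009 and 0.009 m and z of carton_c in the frame of carton_b between 0.04 and 0.048 m and angle between the x axis of carton_c and the x axis of carton_b, either way round below 0.12 rad and angle between carton_c's own z axis and vertical below 0.06 rad and ((x of half_d in the frame of carton_a between -0.046 and -0.02 m and y of half_d in the frame of carton_a between -0.009 and 0.009 m and z of half_d in the frame of carton_a between 0.04 and 0.048 m and angle between the x axis of half_d and the x axis of carton_a, either way round below 0.12 rad and angle between each of half_d, half_e's own z axis and vertical below 0.06 rad and horizontal distance between each of half_d, half_e and carton_c below 0.108 m and x of half_e in the frame of carton_b between 0.02 and 0.046 m and y of half_e in the frame of carton_b between -0.009 and 0.009 m and z of half_e in the frame of carton_b between 0.04 and 0.048 m and angle between the x axis of half_e and the x axis of carton_b, either way round below 0.12 rad) or (x of half_e in the frame of carton_a between -0.046 and -0.02 m and y of half_e in the frame of carton_a between -0.009 and 0.009 m and z of half_e in the frame of carton_a between 0.04 and 0.048 m and angle between the x axis of half_e and the x axis of carton_a, either way round below 0.12 rad and angle between each of half_e, half_d's own z axis and vertical below 0.06 rad and horizontal distance between each of half_e, half_d and carton_c below 0.108 m and x of half_d in the frame of carton_b between 0.02 and 0.046 m and y of half_d in the frame of carton_b between -0.009 and 0.009 m and z of half_d in the frame of carton_b between 0.04 and 0.048 m and angle between the x axis of half_d and the x axis of carton_b, either way round below 0.12 rad)) and linear speed of each of carton_a, carton_b, carton_c, half_d, half_e below 0.02 m/s and distance of each of carton_a, carton_b from where it was at the start of the episode below 0.012 m); the robot touches nothing.
It fails at once if the teapot, torch, hex key holder or sugar bowl is moved more than 20 mm or tipped (distance of any of teapot, torch, hex_keys, sugar_bowl from where it was at the start of the episode above 0.02 m or angle between any of teapot, torch, hex_keys, sugar_bowl's own z axis and vertical above 0.35 rad).
It fails at once if a carton already on the tray is shoved more than 15 mm (distance of any of carton_a, carton_b from where it was at the start of the episode above 0.015 m).
It fails at once if a carton is dropped: out of the fingers it reaches 0.6 m/s, a free fall of about 2 cm ((contact force between the fingers and carton_c below 0.02 N and linear speed of carton_c above 0.6 m/s) or (contact force between the fingers and half_d below 0.02 N and linear speed of half_d above 0.6 m/s) or (contact force between the fingers and half_e below 0.02 N and linear speed of half_e above 0.6 m/s)).
It also fails if it takes over 72 s, if anything falls off the work surface, if the arm or the gripper's body presses on something with over 40 N, if the wrist force passes 120 N, or if a joint passes its speed limit or range.

## Working session

There is one attempt and no reset: what is moved stays moved. The work goes in short steps, Python scripts to look and compute and a tool call to move; the robot and the scene stay as the last step left them, time stands still between calls to the robot, and variables do not carry over. Pictures are saved under pics/ and viewed, about 8 in all and at most 12, crops included, and the job is handed in when it is done.

Besides the shell and the picture viewer there is one more tool, called after "Call:" as name(argument=value, ...) on one line, values as JSON. jog_arm: Moves the arm, as the interface text tells. Its arguments: {"type":"object","properties":{"increments":{"type":"array","items":{"type":"array"}},"hand":{"type":"number"}},"required":["increments"]}

```bash
mkdir -p pics; python3 - <<'E'
from bench import r
import cv2,numpy as np
for n in ("top","side"):
    cv2.imwrite(f"pics/{n}0.png",r.get_image(n)[:,:,::-1])
    p=r.camera_params(n);print(n,np.round(p["mtx"],1).tolist(),np.round(p["pose"],4).tolist())
s=r.read_state();print(s)
E
```

```text
top [[503.0, 0.0, 323.5], [0.0, 503.0, 206.3], [0.0, 0.0, 1.0]] [[-0.0273, -0.9795, 0.1995, 0.1753], [-0.9996, 0.0264, -0.0069, 0.0461], [0.0015, -0.1997, -0.9799, 1.8574], [0.0, 0.0, 0.0, 1.0]]
side [[463.0, 0.0, 322.9], [0.0, 463.0, 203.6], [0.0, 0.0, 1.0]] [[-0.9919, -0.0878, 0.0921, 0.3987], [-0.1262, 0.7722, -0.6227, 0.9343], [-0.0165, -0.6293, -0.777, 1.153], [0.0, 0.0, 0.0, 1.0]]
{'time_s': 0.1, 'joint_positions': array([-1.31261262e+00,  4.80766996e-01,  1.59684659e+00,  2.08656582e-05,
        1.06508228e+00, -4.65856590e-02]), 'qvel': array([ 4.37924907e-04, -5.58020872e-04, -6.41346167e-04, -9.45759010e-05,
        4.30704310e-04, -1.10179013e-03]), 'joint_torque': array([-3.04506084e-04, -9.52263165e+01, -4.31040072e+01, -1.79300177e-04,
        5.28638077e-03, -1.74884150e-05]), 'ee_pos': array([ 0.19498677, -0.61967074,  0.23872462]), 'tcp_rot': array([-3.10410375e+00, -4.76697449e-01,  1.54441986e-04]), 'wrist_force': array([-0.51889002,  0.04803727, -0.15526936]), 'wrist_torque': array([-0.0144913 ,  0.03160562, -0.01059805]), 'grip_width': 0.08545010907654363}
```

View pics/top0.png

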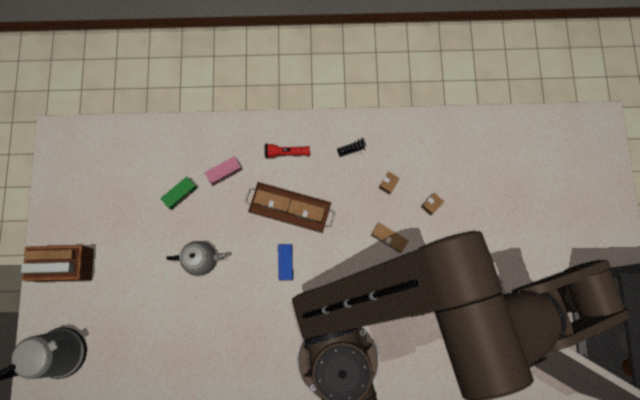

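View pics/side0.png

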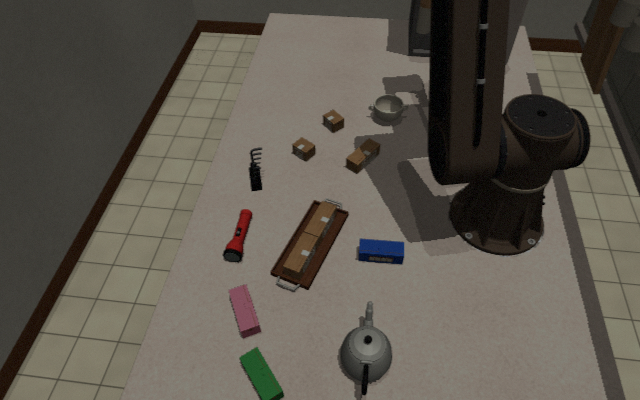

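The top view shows the tray around (290,207) with two cartons, the loose carton at (390,237), and the halves at (389,183) and (432,203). The blue, green and pink items are decoys. The side view shows the bowl at (388,108). Next I'll enlarge this area.

```bash
cat > h.py <<'E'
import numpy as np,cv2
from scipy.spatial.transform import Rotation as R
from bench import r
def pix2w(n,uv,z,P=None):
    p=P or r.camera_params(n);K=np.array(p["mtx"]);T=np.array(p["pose"])
    uv=np.atleast_2d(uv).astype(float)
    d=(T[:3,:3]@np.linalg.inv(K)@np.c_[uv,np.ones(len(uv))].T).T
    return T[:3,3]+d*((z-T[2,3])/d[:,2:3])
def w2pix(n,X,P=None):
    p=P or r.camera_params(n);K=np.array(p["mtx"]);T=np.array(p["pose"])
    c=(np.atleast_2d(X)-T[:3,3])@T[:3,:3]; q=c@K.T
    return q[:,:2]/q[:,2:]
def go(x,y,z,yaw):
    """tool-down target: TCP xyz, tool y axis (jaw) direction yaw (mod pi). total shift (30mm units) & turn (5deg units) in tool frame"""
    s=r.read_state();A=R.from_rotvec(s["tcp_rot"])
    best=None
    for k in (0,1):
        a=yaw+k*np.pi
        yv=np.array([np.cos(a),np.sin(a),0]);zv=np.array([0,0,-1.]);xv=np.cross(yv,zv)
        B=R.from_matrix(np.c_[xv,yv,zv]);t=(A.inv()*B).as_rotvec()
        if best is None or np.linalg.norm(t)<np.linalg.norm(best):best=t
    sh=A.inv().apply(np.array([x,y,z])-s["ee_pos"])
    ym=A.as_matrix()[:,1]
    print("t",round(s["time_s"],2),"tcp",s["ee_pos"].round(4),"jawyaw",round(np.degrees(np.arctan2(ym[1],ym[0])),1),"j",s["joint_positions"].round(2),"w",round(s["grip_width"],4),"F",s["wrist_force"].round(1))
    print(" total shift/30mm",(sh/.03).round(2)," turn/5deg",(np.degrees(best)/5).round(2))
E
python3 - <<'E'
from h import *
im=cv2.imread("pics/top0.png")
c=im[135:265,240:460]
cv2.imwrite("pics/crop0.png",cv2.resize(np.clip(c*1.5,0,255).astype('uint8'),None,fx=3.6,fy=3.6,interpolation=cv2.INTER_CUBIC))
E
```

```text
(no output)
```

View pics/crop0.png

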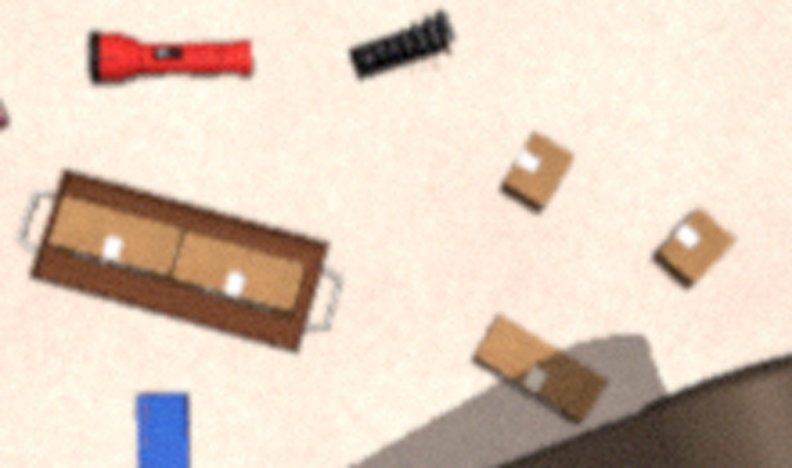

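The enlarged crop gives the top-face corners: left tray carton (64,198)…(172,275), right tray carton (185,230)…(293,310), half 1 centre near (538,169), half 2 near (695,244), carton_c near (540,368).

```bash
python3 - <<'E'
from h import *
Q={"L":([(64,198),(184,230),(172,275),(50,245)],.049),"Rr":([(186,231),(304,263),(293,310),(174,277)],.049),
"h1":([(537,131),(574,157),(540,205),(503,183)],.044),"h2":([(699,208),(735,240),(690,280),(655,250)],.044),
"c":([(500,316),(607,380),(580,420),(474,357)],.044)}
for k,(q,z) in Q.items():
    W=pix2w("top",(np.array(q)+.5)/3.6-.5+[240,135],z)
    e=[W[(i+1)%4]-W[i] for i in range(4)]
    L=[np.linalg.norm(v) for v in e]
    i=0 if L[0]+L[2]>L[1]+L[3] else 1
    v=e[i]-e[i+2]
    print(k,W.mean(0).round(4),"L",np.round(L,3),"long yaw",round(np.degrees(np.arctan2(v[1],v[0])),1))
go(.5,-.2,.25,0)
E
```

```text
L [0.5704 0.2209 0.049 ] L [0.128 0.048 0.129 0.051] long yaw -106.2
Rr [0.5325 0.0973 0.049 ] L [0.125 0.05  0.126 0.049] long yaw -107.1
h1 [ 0.6317 -0.2137  0.044 ] L [0.047 0.063 0.044 0.066] long yaw 144.0
h2 [ 0.5477 -0.3694  0.044 ] L [0.049 0.064 0.047 0.064] long yaw 130.6
c [ 0.4245 -0.2042  0.044 ] L [0.125 0.049 0.123 0.05 ] long yaw -123.0
t 0.1 tcp [ 0.195  -0.6197  0.2387] jawyaw -72.5 j [-1.31  0.48  1.6   0.    1.07 -0.05] w 0.0855 F [-0.5  0.  -0.2]
 total shift/30mm [ 13.9  -10.29  -0.36]  turn/5deg [-1.000e-02 -1.000e-02 -1.451e+01]
```

```bash
python3 - <<'E'
from h import *
go(.4245,-.2042,.2387,np.radians(-33))
E
```

```text
t 0.1 tcp [ 0.195  -0.6197  0.2387] jawyaw -72.5 j [-1.31  0.48  1.6   0.    1.07 -0.05] w 0.0855 F [-0.5  0.  -0.2]
 total shift/30mm [ 1.145e+01 -1.092e+01  1.000e-02]  turn/5deg [-0.01 -0.01 -7.91]
```

Call:
jog_arm(increments=[[[0.95, -0.9, 0], [0, 0, 0]], [[0.95, -0.9, 0], [0, 0, 0]], [[0.95, -0.9, 0], [0, 0, 0]], [[0.95, -0.9, 0], [0, 0, 0]], [[0.95, -0.9, 0], [0, 0, 0]], [[0.95, -0.9, 0], [0, 0, 0]], [[0.95, -0.9, 0], [0, 0, 0]], [[0.95, -0.9, 0], [0, 0, 0]], [[0.95, -0.9, 0], [0, 0, 0]], [[0.95, -0.9, 0], [0, 0, 0]], [[0.95, -0.9, 0], [0, 0, 0]], [[0.95, -0.9, 0], [0, 0, 0]]], hand=0)

```text
time_s: 1.1
ee_pos: [0.4273, -0.1957, 0.2352]
tcp_rot: [-3.106, -0.46, 0.004]
wrist_force: [1.1, -0.8, -0.7]
grip_width: 0.0855
```

Call:
jog_arm(increments=[[[0, 0, 0], [0, 0, -0.9]], [[0, 0, 0], [0, 0, -1]], [[0, 0, 0], [0, 0, -1]], [[0, 0, 0], [0, 0, -1]], [[0, 0, 0], [0, 0, -1]], [[0, 0, 0], [0, 0, -1]], [[0, 0, 0], [0, 0, -1]], [[0, 0, 0], [0, 0, -1]], [[0, 0, 0], [0, 0, 0]]])

```text
time_s: 1.85
ee_pos: [0.4301, -0.1849, 0.2338]
tcp_rot: [-2.731, -1.539, 0.003]
wrist_force: [-0.7, -0.6, -0.2]
grip_width: 0.0856
```

```bash
python3 - <<'E'
from h import *
P=r.camera_params("wrist")
cv2.imwrite("pics/w1.png",r.get_image("wrist")[:,:,::-1])
go(.4245,-.2042,.2387,np.radians(-33))
np.save("w1.npy",P,allow_pickle=True)
for z in (.044,): print(w2pix("wrist",[[.4245,-.2042,z],[.6317,-.2137,z],[.5477,-.3694,z],[.55,.16,z]],P).round(0).tolist())
E
```

```text
t 1.9 tcp [ 0.4301 -0.1849  0.2338] jawyaw -31.5 j [-0.47  0.24  2.    0.    0.91  0.08] w 0.0856 F [ 0.1  0.5 -0.5]
 total shift/30mm [-0.65  0.18 -0.16]  turn/5deg [-0.08 -0.02  0.3 ]
[[327.0, 189.0], [517.0, 91.0], [495.0, 255.0], [214.0, -325.0]]
```

View pics/w1.png

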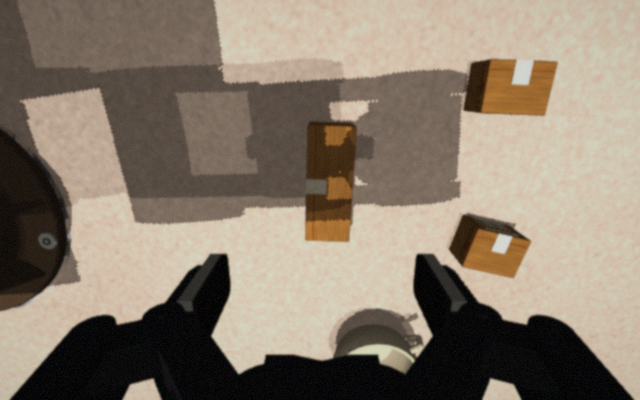

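The wrist view shows carton_c's top at corners (308,122), (356,123), (350,241), (306,241), and both halves on the right.

```bash
cat >> h.py <<'E'
def quad(n,q,z,P=None):
    W=pix2w(n,q,z,P);e=[W[(i+1)%4]-W[i] for i in range(4)]
    L=[np.linalg.norm(v) for v in e];i=0 if L[0]+L[2]>L[1]+L[3] else 1
    v=e[i]-e[i+2]
    print(W.mean(0).round(4),"L",np.round(L,3),"long yaw",round(np.degrees(np.arctan2(v[1],v[0]))%180,1))
E
python3 - <<'E'
from h import *
P=np.load("w1.npy",allow_pickle=True).item()
quad("wrist",[(308,122),(356,123),(350,241),(306,241)],.044,P)
quad("wrist",[(490,60),(557,61),(547,115),(480,112)],.044,P)
go(.424,-.204,.10,np.radians(-33))
E
```

```text
[ 0.4295 -0.2018  0.044 ] L [0.048 0.129 0.049 0.13 ] long yaw 57.4
[ 0.634  -0.2113  0.044 ] L [0.063 0.049 0.066 0.047] long yaw 147.2
t 1.9 tcp [ 0.4301 -0.1849  0.2338] jawyaw -31.5 j [-0.47  0.24  2.    0.    0.91  0.08] w 0.0856 F [ 0.1  0.5 -0.5]
 total shift/30mm [-0.66  0.19  4.46]  turn/5deg [-0.08 -0.02  0.3 ]
```

Call:
jog_arm(increments=[[[-0.3, 0.1, 0.6], [-0.08, 0, 0.25]], [[-0.27, 0.1, 0.9], [0, 0, 0]], [[0, 0, 0.9], [0, 0, 0]], [[0, 0, 0.9], [0, 0, 0]], [[0, 0, 0.9], [0, 0, 0]], [[0, 0, 0.8], [0, 0, 0]], [[0, 0, 0.5], [0, 0, 0]], [[0, 0, 0], [0, 0, 0]]])

```text
time_s: 2.57
ee_pos: [0.4284, -0.2046, 0.064]
tcp_rot: [2.777, 1.457, 0.008]
wrist_force: [-0.8, 1.5, 0.3]
grip_width: 0.0853
```

```bash
python3 - <<'E'
from h import *
go(.427,-.203,.015,np.radians(-32.8))
E
```

```text
t 2.57 tcp [ 0.4284 -0.2046  0.064 ] jawyaw -34.6 j [-0.51  0.52  2.15  0.    0.47  0.09] w 0.0853 F [-0.8  1.5  0.3]
 total shift/30mm [ 0.01 -0.08  1.63]  turn/5deg [ 0.08 -0.02 -0.36]
```

Call:
jog_arm(increments=[[[0, -0.08, 0.4], [0.08, 0, -0.3]], [[0, 0, 0.5], [0, 0, 0]], [[0, 0, 0.4], [0, 0, 0]], [[0, 0, 0.2], [0, 0, 0]], [[0, 0, 0], [0, 0, 0]]])

```text
time_s: 2.98
ee_pos: [0.4275, -0.2038, 0.0195]
tcp_rot: [-2.771, -1.479, -0.003]
wrist_force: [-1.0, -0.1, -0.0]
grip_width: 0.0852
```

Call:
jog_arm(increments=[[[0, 0, 0], [0, 0, 0]], [[0, 0, 0], [0, 0, 0]], [[0, 0, 0], [0, 0, 0]], [[0, 0, 0], [0, 0, 0]], [[0, 0, 0], [0, 0, 0]], [[0, 0, 0], [0, 0, 0]], [[0, 0, 0], [0, 0, 0]], [[0, 0, 0], [0, 0, 0]], [[0, 0, 0], [0, 0, 0]], [[0, 0, 0], [0, 0, 0]]], hand=1)

```text
time_s: 3.82
ee_pos: [0.4292, -0.2047, 0.0236]
tcp_rot: [2.771, 1.473, 0.007]
wrist_force: [-0.8, 0.6, -2.3]
grip_width: 0.0495
```

```bash
python3 - <<'E'
from h import *
go(.5515,.159,.2,np.radians(-16.6))
E
```

```text
t 3.82 tcp [ 0.4292 -0.2047  0.0236] jawyaw -34.0 j [-0.51  0.6   2.16  0.01  0.38  0.08] w 0.0495 F [-0.8  0.6 -2.3]
 total shift/30mm [12.35 -3.37 -5.86]  turn/5deg [ 0.06 -0.02 -3.48]
```

Call:
jog_arm(increments=[[[0, 0, -0.4], [0, 0, 0]], [[0, 0, -0.8], [0, 0, 0]], [[0, 0, -0.9], [0, 0, 0]], [[0, 0, -0.9], [0, 0, 0]], [[0, 0, -0.9], [0, 0, 0]], [[0, 0, -0.9], [0, 0, -0.4]], [[0, 0, -0.9], [0, 0, -0.6]], [[0, 0, -0.8], [0, 0, -0.7]], [[0, 0, -0.5], [0, 0, -0.7]], [[0, 0, 0], [0, 0, -0.6]], [[0, 0, 0], [0, 0, -0.4]], [[0, 0, 0], [0, 0, 0]]])

```text
time_s: 4.82
ee_pos: [0.4259, -0.2034, 0.2435]
tcp_rot: [2.512, 1.886, 0.004]
wrist_force: [0.1, -0.2, -3.0]
grip_width: 0.0492
```

```bash
python3 - <<'E'
from h import *
go(.523,.063,.24,np.radians(-16.6))
E
```

```text
t 4.82 tcp [ 0.4259 -0.2034  0.2435] jawyaw -16.2 j [-0.51  0.23  1.99  0.    0.93 -0.23] w 0.0492 F [ 0.1 -0.2 -3. ]
 total shift/30mm [9.43 0.63 0.13]  turn/5deg [ 0.02 -0.02  0.08]
```

Call:
jog_arm(increments=[[[0.5, 0, 0], [0, 0, 0]], [[0.9, 0.06, 0], [0, 0, 0]], [[1, 0.06, 0], [0, 0, 0]], [[1, 0.06, 0], [0, 0, 0]], [[1, 0.06, 0], [0, 0, 0]], [[1, 0.06, 0], [0, 0, 0]], [[1, 0.06, 0], [0, 0, 0]], [[1, 0.06, 0], [0, 0, 0]], [[0.9, 0.06, 0], [0, 0, 0]], [[0.6, 0, 0], [0, 0, 0]], [[0.2, 0, 0], [0, 0, 0]], [[0, 0, 0], [0, 0, 0]]])

```text
time_s: 5.82
ee_pos: [0.518, 0.0658, 0.2392]
tcp_rot: [-2.529, -1.857, 0.006]
wrist_force: [-0.7, -0.4, -2.6]
grip_width: 0.0488
```

```bash
python3 - <<'E'
from h import *
P=r.camera_params("wrist")
im=r.get_image("wrist")[:,:,::-1];cv2.imwrite("pics/w2.png",im)
go(.5515,.159,.13,np.radians(-16.6))
np.save("w2.npy",P,allow_pickle=True)
E
```

```text
t 5.87 tcp [0.5177 0.0652 0.2391] jawyaw -17.4 j [0.07 0.3  1.88 0.   0.96 0.37] w 0.0489 F [-0.1  0.1 -1.4]
 total shift/30mm [3.32 0.16 3.63]  turn/5deg [-0.07  0.01 -0.17]
```

View pics/w2.png

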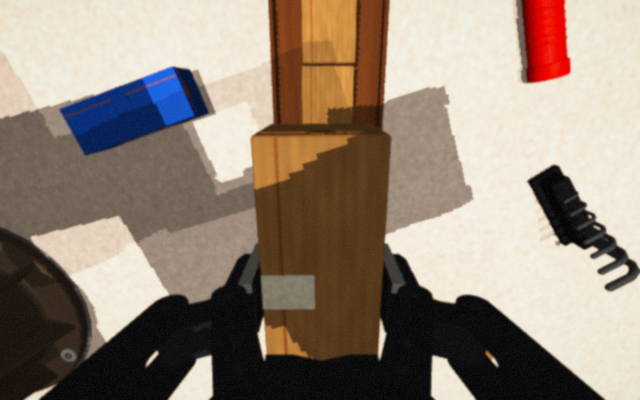

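The wrist view shows the joint line at row 63 (columns 303–355), the row edges running straight up, and the held carton's far top edge from (252,133) to (390,132).

```bash
cat > m.py <<'E'
from h import *
P=np.load("w2.npy",allow_pickle=True).item()
W=pix2w("wrist",[(303,64),(355,64),(304.5,1),(303,122),(356.5,1),(355,102)],.049,P);print(W.round(4))
for i,j in((2,3),(4,5)):
    v=W[i]-W[j];print("row yaw",np.degrees(np.arctan2(v[1],v[0])).round(1))
print("joint mid",W[:2].mean(0).round(4),"width",np.linalg.norm(W[0]-W[1]).round(4))
E=pix2w("wrist",[(252,134),(390,133)],.2595,P);print(E.round(4),np.linalg.norm(E[0]-E[1]).round(4))
s=r.read_state();M=R.from_rotvec(s["tcp_rot"]).as_matrix()
print("in tool",((E.mean(0)-s["ee_pos"])@M).round(4))
v=E[1]-E[0];print("end yaw",np.degrees(np.arctan2(v[1],v[0])).round(1))
E
python3 m.py
```

```text
[[0.5319 0.17   0.049 ]
 [0.5787 0.1554 0.049 ]
 [0.5496 0.2191 0.049 ]
 [0.515  0.1192 0.049 ]
 [0.5939 0.2052 0.049 ]
 [0.5694 0.1222 0.049 ]]
row yaw 70.9
row yaw 73.6
joint mid [0.5553 0.1627 0.049 ] width 0.049
[[0.5145 0.1343 0.2595]
 [0.5609 0.1202 0.2595]] 0.0484
in tool [ 0.0652  0.0003 -0.0204]
end yaw -16.9
```

```bash
python3 - <<'E'
from h import *
go(.5547,.161,.10,np.radians(-17.3))
E
```

```text
t 5.87 tcp [0.5177 0.0652 0.2391] jawyaw -17.4 j [0.07 0.3  1.88 0.   0.96 0.37] w 0.0489 F [-0.1  0.1 -1.4]
 total shift/30mm [3.42 0.25 4.63]  turn/5deg [-0.07  0.01 -0.03]
```

Call:
jog_arm(increments=[[[0.5, 0.05, 0], [-0.07, 0, 0]], [[0.8, 0.05, 0], [0, 0, 0]], [[0.8, 0.05, 0.3], [0, 0, 0]], [[0.7, 0.05, 0.6], [0, 0, 0]], [[0.4, 0.05, 0.7], [0, 0, 0]], [[0.2, 0, 0.8], [0, 0, 0]], [[0, 0, 0.8], [0, 0, 0]], [[0, 0, 0.7], [0, 0, 0]], [[0, 0, 0.4], [0, 0, 0]], [[0, 0, 0.1], [0, 0, 0]], [[0, 0, 0], [0, 0, 0]]])

```text
time_s: 6.78
ee_pos: [0.5553, 0.149, 0.1012]
tcp_rot: [2.546, 1.837, -0.006]
wrist_force: [-0.7, 0.3, -1.8]
grip_width: 0.0494
```

```bash
python3 - <<'E'
from h import *
P=r.camera_params("wrist")
im=r.get_image("wrist")[:,:,::-1];cv2.imwrite("pics/w3.png",im)
go(.5547,.161,.0736,np.radians(-17.3))
np.save("w3.npy",P,allow_pickle=True)
E
```

```text
t 6.83 tcp [0.5554 0.149  0.1016] jawyaw -18.4 j [ 0.21  0.55  1.89 -0.01  0.7   0.54] w 0.0489 F [-0.1 -1.  -3. ]
 total shift/30mm [ 0.38 -0.15  0.93]  turn/5deg [-0.    0.05 -0.21]
```

View pics/w3.png

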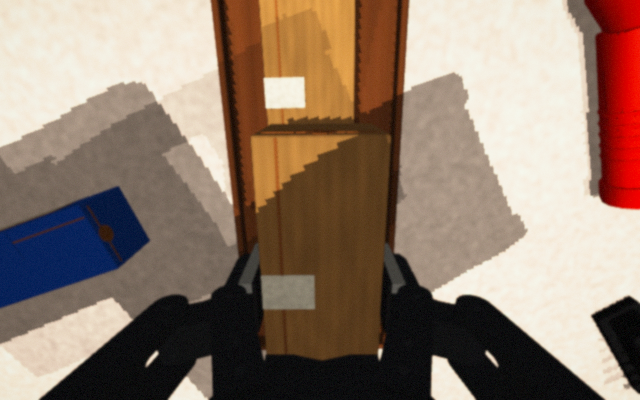

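The wrist view shows the far lower carton between columns 260 and 355 beyond the held carton, giving a check on the lateral offset.

```bash
python3 - <<'E'
from h import *
P=np.load("w3.npy",allow_pickle=True).item()
W=pix2w("wrist",[(260,2),(260,115),(356.5,2),(354.5,118)],.049,P)
s=r.read_state();M=R.from_rotvec(s["tcp_rot"]).as_matrix()
print(((W-s["ee_pos"])@M).round(4))
for i,j in((0,1),(2,3)):
    v=W[i]-W[j];print("row yaw",np.degrees(np.arctan2(v[1],v[0])).round(1))
E
```

```text
[[ 0.1221 -0.0311  0.0521]
 [ 0.066  -0.0344  0.0524]
 [ 0.1222  0.0182  0.0521]
 [ 0.0644  0.0191  0.0523]]
row yaw 68.2
row yaw 72.5
```

Call:
jog_arm(increments=[[[0.2, -0.07, 0], [0, 0.05, -0.2]], [[0.15, -0.07, 0.1], [0, 0, 0]], [[0, 0, 0.3], [0, 0, 0]], [[0, 0, 0.1], [0, 0, 0]]])

```text
time_s: 7.17
ee_pos: [0.5571, 0.1606, 0.0897]
tcp_rot: [2.53, 1.859, 0.009]
wrist_force: [-1.1, -1.0, -2.6]
grip_width: 0.0494
```

```bash
python3 - <<'E'
from h import *
go(.5547,.161,.0736,np.radians(-17.3))
E
```

```text
t 7.17 tcp [0.5571 0.1606 0.0897] jawyaw -17.4 j [0.23 0.57 1.89 0.   0.67 0.53] w 0.0494 F [-1.1 -1.  -2.6]
 total shift/30mm [-0.01 -0.08  0.53]  turn/5deg [ 0.06 -0.04 -0.01]
```

Call:
jog_arm(increments=[[[0, -0.08, 0.2], [0.05, -0.04, 0]], [[0, 0, 0.15], [0, 0, 0]], [[0, 0, 0.05], [0, 0, 0]]])

```text
time_s: 7.42
ee_pos: [0.5547, 0.1619, 0.0766]
tcp_rot: [2.53, 1.861, 0.001]
wrist_force: [0.4, 0.1, -2.2]
grip_width: 0.0489
```

```bash
python3 - <<'E'
from h import *
go(.5547,.161,.0736,np.radians(-17.3))
E
```

```text
t 7.42 tcp [0.5547 0.1619 0.0766] jawyaw -17.3 j [ 0.23  0.59  1.9  -0.    0.65  0.53] w 0.0489 F [ 0.4  0.1 -2.2]
 total shift/30mm [-0.03  0.01  0.1 ]  turn/5deg [ 0.01 -0.   -0.01]
```

Call:
jog_arm(increments=[[[0, 0, 0.08], [0, 0, 0]], [[0, 0, 0.06], [0, 0, 0]]])

```text
time_s: 7.58
ee_pos: [0.5545, 0.1619, 0.0716]
tcp_rot: [2.53, 1.861, 0.0]
wrist_force: [-0.6, 0.5, -2.9]
grip_width: 0.049
```

Call:
jog_arm(increments=[[[0, 0, 0.06], [0, 0, 0]], [[0, 0, 0], [0, 0, 0]]])

```text
time_s: 7.75
ee_pos: [0.5548, 0.1619, 0.0712]
tcp_rot: [2.53, 1.861, 0.001]
wrist_force: [0.5, 0.0, -2.5]
grip_width: 0.0487
```

Call:
jog_arm(increments=[[[0, 0, 0.07], [0, 0, 0]], [[0, 0, 0], [0, 0, 0]]])

```text
time_s: 7.92
ee_pos: [0.5553, 0.1619, 0.0714]
tcp_rot: [2.53, 1.861, 0.004]
wrist_force: [-0.4, -1.3, -3.0]
grip_width: 0.0493
```

Call:
jog_arm(increments=[[[0, 0, 0.07], [0, 0, 0]], [[0, 0, 0], [0, 0, 0]]])

```text
time_s: 8.08
ee_pos: [0.556, 0.162, 0.0712]
tcp_rot: [2.529, 1.86, 0.007]
wrist_force: [-0.1, -0.3, -2.3]
grip_width: 0.0493
```

Call:
jog_arm(increments=[[[0, 0, 0.12], [0, 0, 0]], [[0, 0, 0.05], [0, 0, 0]], [[0, 0, 0.05], [0, 0, 0]]])

```text
time_s: 8.33
ee_pos: [0.5567, 0.1623, 0.0695]
tcp_rot: [2.528, 1.86, 0.011]
wrist_force: [-12.2, -2.7, 38.4]
grip_width: 0.0492
```

Call:
jog_arm(increments=[[[0, 0, -0.04], [0, 0, 0]]])

```text
time_s: 8.42
ee_pos: [0.5566, 0.1622, 0.071]
tcp_rot: [2.528, 1.86, 0.012]
wrist_force: [0.3, 0.5, -2.5]
grip_width: 0.0492
```

Call:
jog_arm(increments=[[[0, 0, 0], [0, 0, 0]], [[0, 0, 0], [0, 0, 0]], [[0, 0, 0], [0, 0, 0]], [[0, 0, 0], [0, 0, 0]], [[0, 0, 0], [0, 0, 0]], [[0, 0, 0], [0, 0, 0]]], hand=0)

```text
time_s: 8.92
ee_pos: [0.5572, 0.1622, 0.0701]
tcp_rot: [2.528, 1.859, 0.013]
wrist_force: [-1.2, -0.4, 0.1]
grip_width: 0.0852
```

```bash
python3 - <<'E'
from h import *
go(.634,-.2115,.25,np.radians(57))
E
```

```text
t 8.92 tcp [0.5572 0.1622 0.0701] jawyaw -17.3 j [ 0.23  0.6   1.9  -0.    0.63  0.53] w 0.0852 F [-1.2 -0.4  0.1]
 total shift/30mm [-11.1   6.2  -6. ]  turn/5deg [  0.11   0.02 -14.87]
```

Call:
jog_arm(increments=[[[0, 0, -0.4], [0.1, 0, 0]], [[0, 0, -0.8], [0, 0, 0]], [[0, 0, -0.9], [0, 0, 0]], [[0, 0, -0.9], [0, 0, 0]], [[0, 0, -0.9], [0, 0, 0]], [[-0.3, 0.2, -0.8], [0, 0, 0]], [[-0.6, 0.4, -0.4], [0, 0, 0]], [[-0.9, 0.5, 0], [0, 0, 0]], [[-1, 0.55, 0], [0, 0, 0]], [[-1, 0.55, 0], [0, 0, 0]], [[-1, 0.55, 0], [0, 0, 0]], [[-1, 0.55, 0], [0, 0, 0]]])

```text
time_s: 9.92
ee_pos: [0.6, -0.0354, 0.2288]
tcp_rot: [-2.519, -1.87, -0.002]
wrist_force: [1.1, 0.7, -0.4]
grip_width: 0.0856
```

Call:
jog_arm(increments=[[[-1, 0.55, 0], [0, 0, 0]], [[-1, 0.55, 0], [0, 0, 0]], [[-0.9, 0.5, 0], [0, 0, 0]], [[-0.7, 0.4, 0], [0, 0, 0]], [[-0.4, 0.2, 0], [0, 0, -0.3]], [[-0.1, 0.1, 0], [0, 0, -0.7]], [[0, 0, 0], [0, 0, -1]], [[0, 0, 0], [0, 0, -1]], [[0, 0, 0], [0, 0, -1]], [[0, 0, 0], [0, 0, -1]], [[0, 0, 0], [0, 0, -1]], [[0, 0, 0], [0, 0, -1]]])

```text
time_s: 10.92
ee_pos: [0.6306, -0.1908, 0.2249]
tcp_rot: [-1.82, -2.554, -0.001]
wrist_force: [-0.3, 0.1, 0.7]
grip_width: 0.0856
```

Call:
jog_arm(increments=[[[0, 0, 0], [0, 0, -1]], [[0, 0, 0], [0, 0, -1]], [[0, 0, 0], [0, 0, -1]], [[0, 0, 0], [0, 0, -1]], [[0, 0, 0], [0, 0, -1]], [[0, 0, 0], [0, 0, -1]], [[0, 0, 0], [0, 0, -1]], [[0, 0, 0], [0, 0, -0.5]], [[0, 0, 0], [0, 0, 0]]])

```text
time_s: 11.67
ee_pos: [0.6295, -0.1906, 0.2223]
tcp_rot: [-0.842, -3.017, -0.004]
wrist_force: [-0.3, -0.3, -0.5]
grip_width: 0.0855
```

```bash
python3 - <<'E'
from h import *
P=r.camera_params("wrist")
im=r.get_image("wrist")[:,:,::-1];cv2.imwrite("pics/w4.png",im)
go(.634,-.2115,.10,np.radians(57))
np.save("w4.npy",P,allow_pickle=True)
print(w2pix("wrist",[[.634,-.2115,.044],[.5477,-.3694,.044]],P).round())
E
```

```text
t 11.72 tcp [ 0.6295 -0.1905  0.2223] jawyaw 58.6 j [-0.34  0.51  1.59  0.    1.05 -1.37] w 0.0852 F [-0.  -0.4  0.2]
 total shift/30mm [-0.53 -0.52  4.07]  turn/5deg [-0.   -0.11  0.33]
[[306. 189.]
 [132. 196.]]
```

View pics/w4.png

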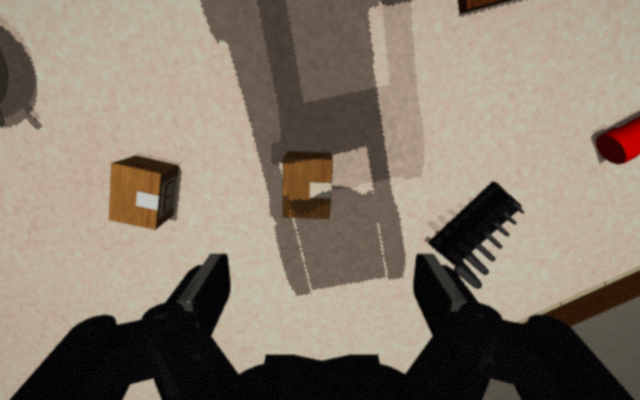

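The wrist view shows half 1's top from (283,154) to (331,218), half 2 around (137,196), and the hex keys clear of the right finger.

```bash
python3 - <<'E'
from h import *
P=np.load("w4.npy",allow_pickle=True).item()
quad("wrist",[(283,154),(332,154),(331,218),(283,218)],.044,P)
quad("wrist",[(112,162),(166,171),(155,229),(109,219)],.044,P)
go(.634,-.2125,.018,np.radians(57))
E
```

```text
[ 0.6327 -0.2094  0.044 ] L [0.048 0.068 0.05  0.068] long yaw 147.7
[ 0.5496 -0.3657  0.044 ] L [0.053 0.067 0.048 0.063] long yaw 132.7
t 11.72 tcp [ 0.6295 -0.1905  0.2223] jawyaw 58.6 j [-0.34  0.51  1.59  0.    1.05 -1.37] w 0.0852 F [-0.  -0.4  0.2]
 total shift/30mm [-0.57 -0.55  6.8 ]  turn/5deg [-0.   -0.11  0.33]
```

Call:
jog_arm(increments=[[[-0.2, -0.25, 0.5], [0, -0.1, 0.2]], [[-0.22, -0.25, 0.8], [0, 0, 0]], [[0, 0, 0.9], [0, 0, 0]], [[0, 0, 0.9], [0, 0, 0]], [[0, 0, 0.9], [0, 0, 0]], [[0, 0, 0.6], [0, 0, 0]], [[0, 0, 0.3], [0, 0, 0]], [[0, 0, 0], [0, 0, 0]]])

```text
time_s: 12.38
ee_pos: [0.6342, -0.2114, 0.0709]
tcp_rot: [0.902, 3.004, -0.001]
wrist_force: [-1.0, 0.7, 0.1]
grip_width: 0.0857
```

```bash
python3 - <<'E'
from h import *
go(.633,-.210,.018,np.radians(57.5))
E
```

```text
t 12.38 tcp [ 0.6342 -0.2114  0.0709] jawyaw 56.6 j [-0.37  0.69  1.68  0.    0.76 -1.35] w 0.0857 F [-1.   0.7  0.1]
 total shift/30mm [0.07 0.02 1.76]  turn/5deg [ 0.01  0.05 -0.19]
```

Call:
jog_arm(increments=[[[0.05, 0, 0.4], [0, 0.05, -0.15]], [[0, 0, 0.6], [0, 0, 0]], [[0, 0, 0.4], [0, 0, 0]], [[0, 0, 0.2], [0, 0, 0]], [[0, 0, 0], [0, 0, 0]]])

```text
time_s: 12.8
ee_pos: [0.6353, -0.2113, 0.0232]
tcp_rot: [0.883, 3.01, 0.001]
wrist_force: [-0.3, 0.2, -0.9]
grip_width: 0.0854
```

Call:
jog_arm(increments=[[[0, 0, 0], [0, 0, 0]], [[0, 0, 0], [0, 0, 0]], [[0, 0, 0], [0, 0, 0]], [[0, 0, 0], [0, 0, 0]], [[0, 0, 0], [0, 0, 0]], [[0, 0, 0], [0, 0, 0]], [[0, 0, 0], [0, 0, 0]], [[0, 0, 0], [0, 0, 0]]], hand=1)

```text
time_s: 13.47
ee_pos: [0.6375, -0.212, 0.0274]
tcp_rot: [0.881, 3.005, 0.0]
wrist_force: [-0.9, 0.1, -1.4]
grip_width: 0.0492
```

```bash
python3 - <<'E'
from h import *
go(.523,.063,.25,np.radians(-17.3))
E
```

```text
t 13.47 tcp [ 0.6375 -0.212   0.0274] jawyaw 57.3 j [-0.37  0.75  1.69  0.    0.69 -1.37] w 0.0492 F [-0.9  0.1 -1.4]
 total shift/30mm [ 8.09  5.68 -7.48]  turn/5deg [ 0.1   0.07 14.93]
```

Call:
jog_arm(increments=[[[0, 0, -0.4], [0.1, 0.05, 0]], [[0, 0, -0.8], [0, 0, 0]], [[0, 0, -0.9], [0, 0, 0]], [[0, 0, -0.9], [0, 0, 0]], [[0.3, 0.1, -0.9], [0, 0, 0]], [[0.6, 0.2, -0.7], [0, 0, 0]], [[0.8, 0.3, -0.3], [0, 0, 0]], [[0.9, 0.35, 0], [0, 0, 0]], [[0.9, 0.35, 0], [0, 0, 0]], [[0.9, 0.35, 0], [0, 0, 0]], [[0.9, 0.35, 0], [0, 0, 0]], [[0.8, 0.3, 0], [0, 0, 0]]])

```text
time_s: 14.47
ee_pos: [0.5182, -0.0524, 0.1799]
tcp_rot: [0.89, 3.006, -0.011]
wrist_force: [1.1, 0.8, -0.8]
grip_width: 0.0489
```

Call:
jog_arm(increments=[[[0.6, 0.25, 0], [0, 0, 0.3]], [[0.3, 0.1, 0], [0, 0, 0.7]], [[0, 0, 0], [0, 0, 1]], [[0, 0, 0], [0, 0, 1]], [[0, 0, 0], [0, 0, 1]], [[0, 0, 0], [0, 0, 1]], [[0, 0, 0], [0, 0, 1]], [[0, 0, 0], [0, 0, 1]], [[0, 0, 0], [0, 0, 1]], [[0, 0, 0], [0, 0, 1]], [[0, 0, 0], [0, 0, 1]], [[0, 0, 0], [0, 0, 1]]])

```text
time_s: 15.47
ee_pos: [0.4947, -0.0223, 0.1811]
tcp_rot: [2.218, 2.214, -0.005]
wrist_force: [-0.8, -0.2, -0.7]
grip_width: 0.0492
```

Call:
jog_arm(increments=[[[0, 0, 0], [0, 0, 1]], [[0, 0, 0], [0, 0, 1]], [[0, 0, 0], [0, 0, 1]], [[0, 0, 0], [0, 0, 0.5]], [[0, 0, 0], [0, 0, 0]]])

```text
time_s: 15.88
ee_pos: [0.4943, -0.0222, 0.1814]
tcp_rot: [2.549, 1.823, -0.003]
wrist_force: [-0.1, 0.1, -1.3]
grip_width: 0.049
```

```bash
python3 - <<'E'
from h import *
go(.4965,-.026,.2,np.radians(-17.3))
E
```

```text
t 15.88 tcp [ 0.4943 -0.0222  0.1814] jawyaw -18.8 j [-0.1   0.34  2.01 -0.01  0.79  0.24] w 0.049 F [-0.1  0.1 -1.3]
 total shift/30mm [-0.1   0.11 -0.62]  turn/5deg [ 0.06  0.07 -0.31]
```

Call:
jog_arm(increments=[[[0, 0.1, -0.4], [0, 0.05, -0.3]], [[0, 0, -0.2], [0, 0, 0]], [[0, 0, 0], [0, 0, 0]]])

```text
time_s: 16.13
ee_pos: [0.4966, -0.023, 0.1998]
tcp_rot: [2.523, 1.864, 0.001]
wrist_force: [0.2, -0.2, -1.5]
grip_width: 0.0489
```

```bash
python3 - <<'E'
from h import *
P=r.camera_params("wrist")
im=r.get_image("wrist")[:,:,::-1];cv2.imwrite("pics/w5.png",im)
go(.5264,.0692,.10,np.radians(-17.3))
np.save("w5.npy",P,allow_pickle=True)
E
```

```text
t 16.18 tcp [ 0.4966 -0.023   0.1994] jawyaw -17.1 j [-0.11  0.32  1.99 -0.    0.83  0.2 ] w 0.0493 F [ 0.6 -0.9 -0.4]
 total shift/30mm [3.24 0.03 3.31]  turn/5deg [0.05 0.02 0.04]
```

View pics/w5.png

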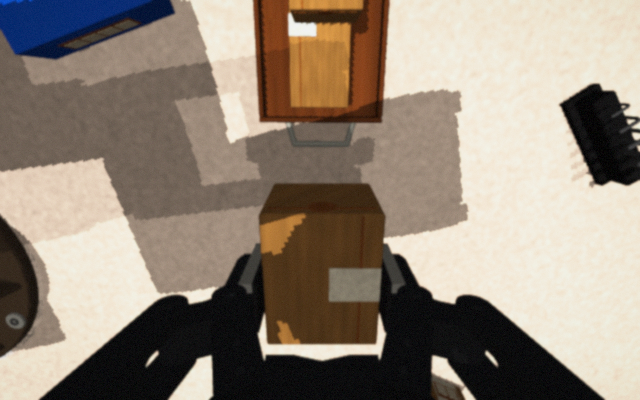

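The wrist view shows the lower carton's near end at (290,107)–(350,108), carton_c's near end base at row 22 (columns 293–352) and its top edge at row 11, and the held half's top from (260,212) to (378,344).

```bash
python3 - <<'E'
from h import *
P=np.load("w5.npy",allow_pickle=True).item()
s=r.read_state();M=R.from_rotvec(s["tcp_rot"]).as_matrix()
def T(q,z):
    W=pix2w("wrist",q,z,P);print(W.round(4).tolist(),"tool",((W-s["ee_pos"])@M).round(4).tolist())
    return W
T([(290,107),(350,108)],.049)
T([(289,11),(364,11)],.093)
T([(289,11),(353,22)],.049)
T([(260,212),(384,212),(378,344),(268,343)],s["ee_pos"][2]+.0195)
E
```

```text
[[0.4911, 0.0475, 0.049], [0.5403, 0.0316, 0.049]] tool [[0.0662, -0.0266, 0.1502], [0.0654, 0.0251, 0.1504]]
[[0.5148, 0.107, 0.093], [0.5627, 0.0924, 0.093]] tool [[0.1298, -0.0212, 0.1061], [0.1299, 0.0288, 0.1063]]
[[0.5139, 0.117, 0.049], [0.5602, 0.0948, 0.049]] tool [[0.1393, -0.0252, 0.15], [0.1316, 0.0256, 0.1503]]
[[0.4846, 0.017, 0.2189], [0.53, 0.003, 0.2189], [0.5127, -0.0573, 0.2189], [0.4663, -0.0423, 0.2189]] tool [[0.0346, -0.0231, -0.0197], [0.0346, 0.0244, -0.0195], [-0.0281, 0.0256, -0.0193], [-0.0274, -0.0232, -0.0195]]
```

Call:
jog_arm(increments=[[[0.5, 0, 0], [0.05, 0, 0]], [[0.8, 0, 0], [0, 0, 0]], [[0.7, 0, 0.3], [0, 0, 0]], [[0.5, 0, 0.5], [0, 0, 0]], [[0.25, 0, 0.5], [0, 0, 0]], [[0, 0, 0.3], [0, 0, 0]], [[0, 0, 0.1], [0, 0, 0]], [[0, 0, 0], [0, 0, 0]]])

```text
time_s: 16.85
ee_pos: [0.5208, 0.0583, 0.1448]
tcp_rot: [2.524, 1.866, -0.003]
wrist_force: [-0.6, -0.1, -1.3]
grip_width: 0.0494
```

```bash
python3 - <<'E'
from h import *
go(.5236,.064,.10,np.radians(-17.5))
E
```

```text
t 16.85 tcp [0.5208 0.0583 0.1448] jawyaw -17.1 j [ 0.06  0.43  1.98 -0.    0.74  0.36] w 0.0494 F [-0.6 -0.1 -1.3]
 total shift/30mm [0.21 0.03 1.49]  turn/5deg [0.01 0.03 0.09]
```

Call:
jog_arm(increments=[[[0.2, 0.03, 0.3], [0, 0, 0.08]], [[0, 0, 0.5], [0, 0, 0]], [[0, 0, 0.4], [0, 0, 0]], [[0, 0, 0.2], [0, 0, 0]]])

```text
time_s: 17.18
ee_pos: [0.5254, 0.0626, 0.103]
tcp_rot: [2.533, 1.85, 0.003]
wrist_force: [-0.8, -0.5, -0.9]
grip_width: 0.0492
```

```bash
python3 - <<'E'
from h import *
go(.5236,.064,.0725,np.radians(-17.5))
E
```

```text
t 17.18 tcp [0.5254 0.0626 0.103 ] jawyaw -17.7 j [ 0.06  0.5   2.   -0.01  0.64  0.38] w 0.0492 F [-0.8 -0.5 -0.9]
 total shift/30mm [ 0.03 -0.08  1.02]  turn/5deg [ 0.06  0.02 -0.04]
```

Call:
jog_arm(increments=[[[0.03, -0.07, 0.3], [0.05, 0.02, 0]], [[0, 0, 0.3], [0, 0, 0]], [[0, 0, 0.15], [0, 0, 0]], [[0, 0, 0.05], [0, 0, 0]]])

```text
time_s: 17.52
ee_pos: [0.5238, 0.0635, 0.0767]
tcp_rot: [2.539, 1.85, 0.001]
wrist_force: [0.3, -0.8, -1.1]
grip_width: 0.0491
```

Call:
jog_arm(increments=[[[0, 0, 0.08], [0, 0, 0]], [[0, 0, 0.04], [0, 0, 0]]])

```text
time_s: 17.68
ee_pos: [0.5241, 0.0636, 0.0739]
tcp_rot: [2.539, 1.85, 0.002]
wrist_force: [-14.3, 0.9, 57.7]
grip_width: 0.049
```

```bash
python3 - <<'E'
from h import *
go(.5236,.064,.0725,np.radians(-17.5))
E
```

```text
t 17.68 tcp [0.5241 0.0636 0.0739] jawyaw -17.8 j [0.06 0.55 2.02 0.   0.58 0.37] w 0.049 F [-14.3   0.9  57.7]
 total shift/30mm [ 0.01 -0.02  0.05]  turn/5deg [ 0.01 -0.01 -0.07]
```

Call:
jog_arm(increments=[[[0, 0, -0.02], [0, 0, 0]]])

```text
time_s: 17.77
ee_pos: [0.5243, 0.0637, 0.0751]
tcp_rot: [2.538, 1.85, 0.003]
wrist_force: [0.8, -0.0, -2.1]
grip_width: 0.0491
```

Call:
jog_arm(increments=[[[0, 0, 0], [0, 0, 0]], [[0, 0, 0], [0, 0, 0]], [[0, 0, 0], [0, 0, 0]], [[0, 0, 0], [0, 0, 0]], [[0, 0, 0], [0, 0, 0]], [[0, 0, 0], [0, 0, 0]]], hand=0)

```text
time_s: 18.27
ee_pos: [0.5255, 0.0638, 0.0764]
tcp_rot: [2.537, 1.849, 0.007]
wrist_force: [0.1, -0.1, 0.1]
grip_width: 0.085
```

```bash
python3 - <<'E'
from h import *
go(.55,-.3665,.22,np.radians(42))
E
```

```text
t 18.27 tcp [0.5255 0.0638 0.0764] jawyaw -17.8 j [0.06 0.54 2.01 0.   0.58 0.37] w 0.085 F [ 0.1 -0.1  0.1]
 total shift/30mm [-13.39   5.19  -4.79]  turn/5deg [  0.06   0.   -11.97]
```

Call:
jog_arm(increments=[[[0, 0, -0.4], [0.06, 0, 0]], [[0, 0, -0.8], [0, 0, 0]], [[0, 0, -0.9], [0, 0, 0]], [[0, 0, -0.9], [0, 0, 0]], [[-0.4, 0.15, -0.9], [0, 0, 0]], [[-0.7, 0.3, -0.6], [0, 0, 0]], [[-0.9, 0.35, -0.2], [0, 0, 0]], [[-1, 0.4, 0], [0, 0, 0]], [[-1, 0.4, 0], [0, 0, 0]], [[-1, 0.4, 0], [0, 0, 0]], [[-1, 0.4, 0], [0, 0, 0]], [[-1, 0.4, 0], [0, 0, 0]]])

```text
time_s: 19.27
ee_pos: [0.5409, -0.1661, 0.2239]
tcp_rot: [-2.529, -1.86, 0.001]
wrist_force: [0.1, -0.2, 0.1]
grip_width: 0.0859
```

Call:
jog_arm(increments=[[[-1, 0.4, 0], [0, 0, 0]], [[-1, 0.4, 0], [0, 0, 0]], [[-1, 0.4, 0], [0, 0, 0]], [[-1, 0.4, 0], [0, 0, 0]], [[-1, 0.4, 0], [0, 0, 0]], [[-0.7, 0.3, 0], [0, 0, -0.3]], [[-0.3, 0.1, 0], [0, 0, -0.7]], [[0, 0, 0], [0, 0, -1]], [[0, 0, 0], [0, 0, -1]], [[0, 0, 0], [0, 0, -1]], [[0, 0, 0], [0, 0, -1]], [[0, 0, 0], [0, 0, -1]]])

```text
time_s: 20.27
ee_pos: [0.5527, -0.3789, 0.2202]
tcp_rot: [-1.947, -2.46, 0.002]
wrist_force: [-0.7, 0.4, -0.3]
grip_width: 0.0852
```

Call:
jog_arm(increments=[[[0, 0, 0], [0, 0, -1]], [[0, 0, 0], [0, 0, -1]], [[0, 0, 0], [0, 0, -1]], [[0, 0, 0], [0, 0, -1]], [[0, 0, 0], [0, 0, -1]], [[0, 0, 0], [0, 0, -0.5]], [[0, 0, 0], [0, 0, 0]]])

```text
time_s: 20.85
ee_pos: [0.5516, -0.3784, 0.2181]
tcp_rot: [-1.262, -2.868, -0.001]
wrist_force: [0.1, 0.1, -0.9]
grip_width: 0.0856
```

```bash
python3 - <<'E'
from h import *
go(.55,-.3665,.22,np.radians(42))
E
```

```text
t 20.85 tcp [ 0.5516 -0.3784  0.2181] jawyaw 42.5 j [-0.65  0.53  1.56 -0.    1.05 -1.39] w 0.0856 F [ 0.1  0.1 -0.9]
 total shift/30mm [ 0.33  0.23 -0.06]  turn/5deg [-0.03 -0.09  0.1 ]
```

```bash
python3 - <<'E'
from h import *
P=r.camera_params("wrist")
im=r.get_image("wrist")[:,:,::-1];cv2.imwrite("pics/w6.png",im)
np.save("w6.npy",P,allow_pickle=True)
E
```

```text
(no output)
```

View pics/w6.png

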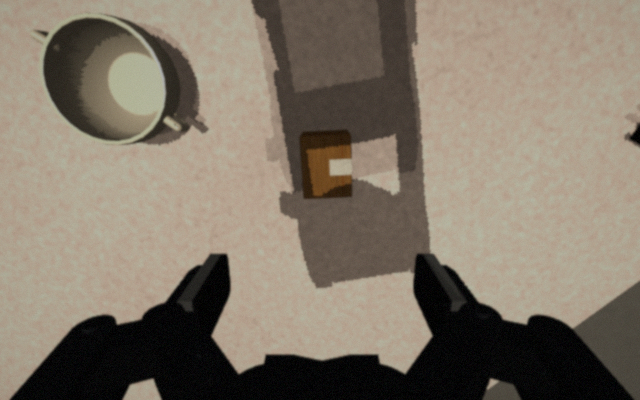

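The wrist view shows half 2's top at (302,133), (351,132), (352,197), (303,198), with the bowl well clear on the left.

```bash
python3 - <<'E'
from h import *
P=np.load("w6.npy",allow_pickle=True).item()
quad("wrist",[(302,133),(351,132),(352,197),(303,198)],.044,P)
go(.5505,-.3655,.016,np.radians(42.5))
E
```

```text
[ 0.5487 -0.3675  0.044 ] L [0.047 0.065 0.05  0.065] long yaw 133.7
t 20.9 tcp [ 0.5515 -0.3784  0.218 ] jawyaw 42.4 j [-0.65  0.53  1.56 -0.    1.05 -1.38] w 0.0854 F [-0.2  0.1 -0.5]
 total shift/30mm [0.29 0.28 6.74]  turn/5deg [-0.03 -0.09 -0.03]
```

Call:
jog_arm(increments=[[[0.17, 0.1, 0.5], [0, -0.1, -0.1]], [[0.15, 0.1, 0.8], [0, 0, 0]], [[0, 0, 0.9], [0, 0, 0]], [[0, 0, 0.9], [0, 0, 0]], [[0, 0, 0.9], [0, 0, 0]], [[0, 0, 0.6], [0, 0, 0]], [[0, 0, 0.3], [0, 0, 0]], [[0, 0, 0], [0, 0, 0]]])

```text
time_s: 21.57
ee_pos: [0.5507, -0.3683, 0.0669]
tcp_rot: [1.28, 2.864, -0.006]
wrist_force: [-0.2, 0.8, 0.2]
grip_width: 0.0855
```

```bash
python3 - <<'E'
from h import *
go(.549,-.367,.014,np.radians(43))
E
```

```text
t 21.57 tcp [ 0.5507 -0.3683  0.0669] jawyaw 41.8 j [-0.63  0.69  1.7  -0.    0.75 -1.36] w 0.0855 F [-0.2  0.8  0.2]
 total shift/30mm [ 0.08 -0.01  1.76]  turn/5deg [-0.02  0.07 -0.23]
```

Call:
jog_arm(increments=[[[0.08, 0, 0.4], [0, 0.05, -0.2]], [[0, 0, 0.6], [0, 0, 0]], [[0, 0, 0.4], [0, 0, 0]], [[0, 0, 0.25], [0, 0, 0]], [[0, 0, 0.1], [0, 0, 0]]])

```text
time_s: 21.98
ee_pos: [0.5513, -0.3681, 0.015]
tcp_rot: [1.253, 2.874, -0.005]
wrist_force: [-0.3, 0.3, 0.3]
grip_width: 0.0853
```

Call:
jog_arm(increments=[[[0, 0, 0], [0, 0, 0]], [[0, 0, 0], [0, 0, 0]], [[0, 0, 0], [0, 0, 0]], [[0, 0, 0], [0, 0, 0]], [[0, 0, 0], [0, 0, 0]], [[0, 0, 0], [0, 0, 0]], [[0, 0, 0], [0, 0, 0]], [[0, 0, 0], [0, 0, 0]]], hand=1)

```text
time_s: 22.65
ee_pos: [0.5527, -0.3692, 0.018]
tcp_rot: [1.252, 2.871, -0.006]
wrist_force: [-0.2, -0.4, -1.0]
grip_width: 0.0492
```

```bash
python3 - <<'E'
from h import *
go(.551,.135,.25,np.radians(-17.3))
E
```

```text
t 22.65 tcp [ 0.5527 -0.3692  0.018 ] jawyaw 42.9 j [-0.63  0.76  1.72 -0.    0.66 -1.38] w 0.0492 F [-0.2 -0.4 -1. ]
 total shift/30mm [12.27 11.4  -7.86]  turn/5deg [ 0.07  0.11 12.04]
```

Call:
jog_arm(increments=[[[0, 0, -0.4], [0.07, 0.1, 0]], [[0, 0, -0.8], [0, 0, 0]], [[0, 0, -0.9], [0, 0, 0]], [[0, 0, -0.9], [0, 0, 0]], [[0, 0, -0.9], [0, 0, 0]], [[0.2, 0.2, -0.9], [0, 0, 0]], [[0.4, 0.4, -0.9], [0, 0, 0]], [[0.6, 0.6, -0.6], [0, 0, 0]], [[0.8, 0.8, -0.3], [0, 0, 0]], [[0.9, 0.85, 0], [0, 0, 0]], [[0.95, 0.9, 0], [0, 0, 0]], [[0.95, 0.9, 0], [0, 0, 0]]])

```text
time_s: 23.65
ee_pos: [0.5574, -0.1679, 0.2249]
tcp_rot: [1.268, 2.873, -0.009]
wrist_force: [0.8, 0.6, -1.2]
grip_width: 0.0494
```

Call:
jog_arm(increments=[[[0.95, 0.9, 0], [0, 0, 0]], [[0.95, 0.9, 0], [0, 0, 0]], [[0.95, 0.9, 0], [0, 0, 0]], [[0.95, 0.9, 0], [0, 0, 0]], [[0.95, 0.9, 0], [0, 0, 0]], [[0.95, 0.9, 0], [0, 0, 0]], [[0.9, 0.8, 0], [0, 0, 0]], [[0.7, 0.6, 0], [0, 0, 0.2]], [[0.3, 0.3, 0], [0, 0, 0.5]], [[0, 0, 0], [0, 0, 0.9]], [[0, 0, 0], [0, 0, 1]], [[0, 0, 0], [0, 0, 1]]])

```text
time_s: 24.65
ee_pos: [0.5571, 0.169, 0.2251]
tcp_rot: [1.702, 2.635, -0.003]
wrist_force: [0.0, -0.1, -1.7]
grip_width: 0.0494
```

Call:
jog_arm(increments=[[[0, 0, 0], [0, 0, 1]], [[0, 0, 0], [0, 0, 1]], [[0, 0, 0], [0, 0, 1]], [[0, 0, 0], [0, 0, 1]], [[0, 0, 0], [0, 0, 1]], [[0, 0, 0], [0, 0, 1]], [[0, 0, 0], [0, 0, 1]], [[0, 0, 0], [0, 0, 0.9]], [[0, 0, 0], [0, 0, 0.4]], [[0, 0, 0], [0, 0, 0]]])

```text
time_s: 25.48
ee_pos: [0.5555, 0.1698, 0.2252]
tcp_rot: [2.564, 1.808, -0.002]
wrist_force: [-0.3, 0.2, -0.6]
grip_width: 0.0491
```

```bash
python3 - <<'E'
from h import *
go(.555,.16,.22,np.radians(-17.5))
E
```

```text
t 25.48 tcp [0.5555 0.1698 0.2252] jawyaw -19.6 j [ 0.25  0.4   1.77 -0.01  0.97  0.59] w 0.0491 F [-0.3  0.2 -0.6]
 total shift/30mm [-0.31  0.09  0.17]  turn/5deg [ 0.03  0.04 -0.42]
```

Call:
jog_arm(increments=[[[-0.2, 0.06, 0], [0, 0, -0.4]], [[0, 0, 0], [0, 0, 0]]])

```text
time_s: 25.65
ee_pos: [0.555, 0.1636, 0.2253]
tcp_rot: [2.529, 1.857, -0.002]
wrist_force: [0.4, -0.0, -0.4]
grip_width: 0.0494
```

```bash
python3 - <<'E'
from h import *
P=r.camera_params("wrist")
im=r.get_image("wrist")[:,:,::-1];cv2.imwrite("pics/w7.png",im)
go(.5845,.2563,.10,np.radians(-17.5))
np.save("w7.npy",P,allow_pickle=True)
E
```

```text
t 25.7 tcp [0.5551 0.164  0.2253] jawyaw -17.5 j [ 0.24  0.4   1.78 -0.    0.97  0.55] w 0.0491 F [-0.7 -0.1 -1.5]
 total shift/30mm [ 3.24 -0.    4.17]  turn/5deg [ 0.03  0.04 -0.01]
```

View pics/w7.png

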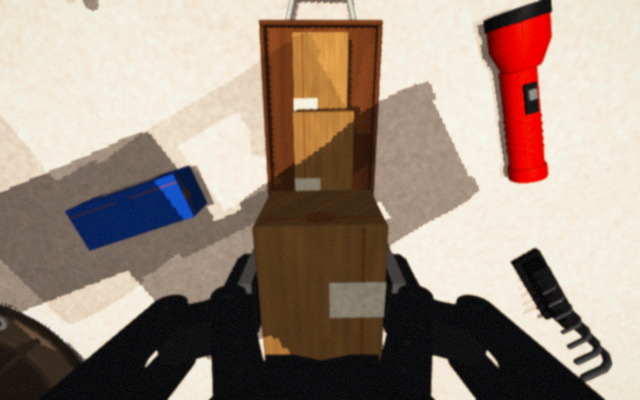

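The wrist view shows the lower carton's far end at (293,33)–(349,33), carton_c's far top edge at (295,110)–(354,110), and the held half's top from (254,223) to (383,358).

```bash
python3 - <<'E'
from h import *
P=np.load("w7.npy",allow_pickle=True).item()
s=r.read_state();M=R.from_rotvec(s["tcp_rot"]).as_matrix()
def T(q,z):
    W=pix2w("wrist",q,z,P);t=(W-s["ee_pos"])@M
    print(W.mean(0).round(4),"tool",t.round(4).tolist(),t.mean(0).round(4))
T([(293,33),(349,33)],.049)
T([(294,105),(348.5,105)],.049)
T([(295,110),(354,110)],.093)
T([(297,180),(354,180)],.093)
T([(254,223),(387,224),(383,358),(262,356)],s["ee_pos"][2]+.027)
E
```

```text
[0.5936 0.2847 0.049 ] tool [[0.1271, -0.0247, 0.1758], [0.1273, 0.0244, 0.176]] [ 1.272e-01 -1.000e-04  1.759e-01]
[0.5756 0.2266 0.049 ] tool [[0.0663, -0.0252, 0.176], [0.0665, 0.0258, 0.1762]] [0.0664 0.0003 0.1761]
[0.5774 0.2238 0.093 ] tool [[0.0641, -0.0209, 0.132], [0.0642, 0.0267, 0.1322]] [0.0642 0.0029 0.1321]
[0.5609 0.1677 0.093 ] tool [[0.0056, -0.0205, 0.1322], [0.0057, 0.0287, 0.1324]] [0.0057 0.0041 0.1323]
[0.5564 0.1662 0.2523] tool [[0.0329, -0.0239, -0.0272], [0.0326, 0.0241, -0.027], [-0.0285, 0.0265, -0.0268], [-0.0274, -0.0243, -0.027]] [ 0.0024  0.0006 -0.027 ]
```

Call:
jog_arm(increments=[[[0.5, 0, 0], [0.03, 0.04, 0]], [[0.8, 0, 0], [0, 0, 0]], [[0.7, 0, 0.3], [0, 0, 0]], [[0.5, 0, 0.6], [0, 0, 0]], [[0.25, 0, 0.7], [0, 0, 0]], [[0, 0, 0.6], [0, 0, 0]], [[0, 0, 0.3], [0, 0, 0]], [[0, 0, 0], [0, 0, 0]]])

```text
time_s: 26.37
ee_pos: [0.5837, 0.253, 0.1491]
tcp_rot: [-2.536, -1.853, -0.01]
wrist_force: [-1.1, 0.4, -1.1]
grip_width: 0.0491
```

```bash
python3 - <<'E'
from h import *
go(.5842,.2563,.09,np.radians(-17.5))
E
```

```text
t 26.37 tcp [0.5837 0.253  0.1491] jawyaw -17.7 j [0.36 0.55 1.72 0.   0.86 0.67] w 0.0491 F [-1.1  0.4 -1.1]
 total shift/30mm [ 0.1  -0.02  1.97]  turn/5deg [ 0.04 -0.07 -0.04]
```

Call:
jog_arm(increments=[[[0.1, 0, 0.4], [0.04, -0.06, 0]], [[0, 0, 0.6], [0, 0, 0]], [[0, 0, 0.5], [0, 0, 0]], [[0, 0, 0.3], [0, 0, 0]], [[0, 0, 0], [0, 0, 0]]])

```text
time_s: 26.78
ee_pos: [0.5869, 0.2578, 0.0946]
tcp_rot: [2.537, 1.852, 0.005]
wrist_force: [-0.9, -0.7, -0.5]
grip_width: 0.0492
```

```bash
python3 - <<'E'
from h import *
go(.5842,.2563,.067,np.radians(-17.5))
E
```

```text
t 26.78 tcp [0.5869 0.2578 0.0946] jawyaw -17.7 j [0.37 0.63 1.74 0.   0.77 0.68] w 0.0492 F [-0.9 -0.7 -0.5]
 total shift/30mm [-0.08 -0.07  0.92]  turn/5deg [ 0.03 -0.03 -0.05]
```

Call:
jog_arm(increments=[[[-0.04, -0.07, 0.3], [0.03, -0.03, -0.05]], [[0, 0, 0.3], [0, 0, 0]], [[0, 0, 0.1], [0, 0, 0]]])

```text
time_s: 27.03
ee_pos: [0.5857, 0.2576, 0.074]
tcp_rot: [2.533, 1.857, 0.003]
wrist_force: [-0.2, -1.0, -0.8]
grip_width: 0.0493
```

Call:
jog_arm(increments=[[[0, 0, 0.06], [0, 0, 0]], [[0, 0, 0.03], [0, 0, 0]]])

```text
time_s: 27.2
ee_pos: [0.5857, 0.2576, 0.0709]
tcp_rot: [2.534, 1.857, 0.003]
wrist_force: [-0.3, -0.3, -0.1]
grip_width: 0.0493
```

Call:
jog_arm(increments=[[[0, 0, 0.08], [0, 0, 0]], [[0, 0, 0.04], [0, 0, 0]]])

```text
time_s: 27.37
ee_pos: [0.5861, 0.2577, 0.0675]
tcp_rot: [2.533, 1.857, 0.004]
wrist_force: [-0.2, -0.1, -0.8]
grip_width: 0.0493
```

Call:
jog_arm(increments=[[[0, 0, 0.05], [0, 0, 0]]])

```text
time_s: 27.45
ee_pos: [0.5864, 0.2577, 0.0662]
tcp_rot: [2.533, 1.857, 0.005]
wrist_force: [-1.4, 0.0, -0.3]
grip_width: 0.0493
```

Call:
jog_arm(increments=[[[0, 0, 0.07], [0, 0, 0]]])

```text
time_s: 27.53
ee_pos: [0.5867, 0.258, 0.0646]
tcp_rot: [2.533, 1.856, 0.006]
wrist_force: [-5.3, -7.3, 36.9]
grip_width: 0.0497
```

Call:
jog_arm(increments=[[[0, 0, 0.06], [0, 0, 0]]])

```text
time_s: 27.62
ee_pos: [0.5868, 0.258, 0.0646]
tcp_rot: [2.533, 1.857, 0.007]
wrist_force: [-17.0, -7.7, 57.5]
grip_width: 0.0492
```

Call:
jog_arm(increments=[[[0, 0, -0.02], [0, 0, 0]]])

```text
time_s: 27.7
ee_pos: [0.5869, 0.258, 0.066]
tcp_rot: [2.532, 1.857, 0.008]
wrist_force: [0.3, 0.9, -1.1]
grip_width: 0.0492
```

Call:
jog_arm(increments=[[[0, 0, 0], [0, 0, 0]], [[0, 0, 0], [0, 0, 0]], [[0, 0, 0], [0, 0, 0]], [[0, 0, 0], [0, 0, 0]], [[0, 0, 0], [0, 0, 0]], [[0, 0, 0], [0, 0, 0]]], hand=0)

```text
time_s: 28.2
ee_pos: [0.5875, 0.2583, 0.0665]
tcp_rot: [2.532, 1.857, 0.01]
wrist_force: [-0.9, 0.9, -0.3]
grip_width: 0.0853
```

Call:
jog_arm(increments=[[[0, 0, -0.4], [0, 0, 0]], [[0, 0, -0.8], [0, 0, 0]], [[0, 0, -0.9], [0, 0, 0]], [[0, 0, -0.9], [0, 0, 0]], [[0, 0, -0.9], [0, 0, 0]], [[-0.4, 0, -0.9], [0, 0, 0]], [[-0.8, 0, -0.6], [0, 0, 0]], [[-1, 0, -0.3], [0, 0, 0]], [[-1, 0, 0], [0, 0, 0]], [[-1, 0, 0], [0, 0, 0]], [[-1, 0, 0], [0, 0, 0]], [[-1, 0, 0], [0, 0, 0]]])

```text
time_s: 29.2
ee_pos: [0.5294, 0.079, 0.254]
tcp_rot: [2.524, 1.863, 0.019]
wrist_force: [0.2, -0.8, 0.3]
grip_width: 0.0852
```

Call:
jog_arm(increments=[[[-0.7, 0, 0], [0, 0, 0]], [[-0.3, 0, 0], [0, 0, 0]], [[0, 0, 0], [0, 0, 0]], [[0, 0, 0], [0, 0, 0]]])

```text
time_s: 29.53
ee_pos: [0.5182, 0.0446, 0.2573]
tcp_rot: [2.526, 1.856, 0.021]
wrist_force: [0.3, -0.4, 0.7]
grip_width: 0.0861
```

```bash
python3 - <<'E'
from h import *
P=r.camera_params("wrist")
w=r.get_image("wrist")[:,:,::-1]
t=r.get_image("top")[:,:,::-1][170:240,235:345]
np.save("w8.npy",P,allow_pickle=True)
t=cv2.resize(np.clip(t*1.4,0,255).astype('uint8'),(640,407)[:2],interpolation=cv2.INTER_CUBIC)[:400]
t=cv2.resize(t,(314,196))
cv2.imwrite("pics/w8.png",cv2.resize(w[:300],(800,375)) if 0 else np.vstack([w, np.hstack([t,np.zeros((196,326,3),'uint8')])]))
go(.5,.0,.25,-.3)
E
```

```text
t 29.63 tcp [0.5184 0.0453 0.257 ] jawyaw -17.3 j [0.03 0.27 1.88 0.   0.97 0.33] w 0.0849 F [-0.4  0.4  1. ]
 total shift/30mm [-1.63 -0.14  0.22]  turn/5deg [ 0.15 -0.08 -0.02]
```

View pics/w8.png

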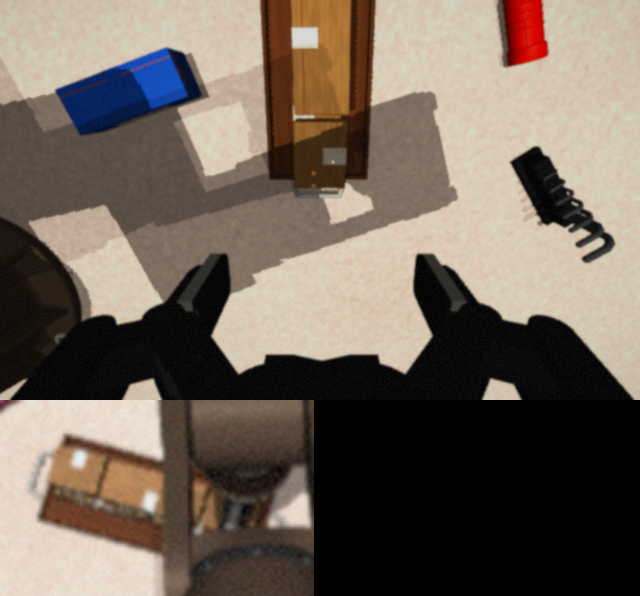

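The wrist view shows the near half and carton_c in line (left edges at 293–294, right at 347–350) with a narrow gap at row 118. The arm covers part of the top inset, so I'll withdraw it for one last look.

Call:
jog_arm(increments=[[[-0.5, 0, 0], [0, 0, 0]], [[-0.9, 0, 0], [0, 0, 0]], [[-1, 0, 0], [0, 0, 0]], [[-1, 0, 0], [0, 0, 0]], [[-1, 0, 0], [0, 0, 0]], [[-1, 0, 0], [0, 0, 0]], [[-1, 0.3, 0], [0, 0, 0]], [[-1, 0.3, 0], [0, 0, 0]], [[-1, 0.3, 0], [0, 0, 0]], [[-0.8, 0, 0], [0, 0, 0]], [[-0.4, 0, 0], [0, 0, 0]], [[0, 0, 0], [0, 0, 0]]])

```text
time_s: 30.63
ee_pos: [0.467, -0.2383, 0.2542]
tcp_rot: [2.507, 1.883, 0.026]
wrist_force: [0.3, 0.3, -0.9]
grip_width: 0.0853
```

```bash
python3 - <<'E'
from h import *
t=r.get_image("top")[:,:,::-1][172:240,238:342]
s=r.get_image("side")[:,:,::-1][190:300,260:360]
f=lambda a,k:cv2.resize(np.clip(a*1.4,0,255).astype('uint8'),None,fx=k,fy=k,interpolation=cv2.INTER_CUBIC)
t=f(t,5);s=f(s,2.7)[:,:270]
H=max(len(t),len(s));p=lambda a:np.vstack([a,np.zeros((H-len(a),a.shape[1],3),'uint8')])
cv2.imwrite("pics/fin.png",np.hstack([p(t),p(s)]))
E
```

```text
(no output)
```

View pics/fin.png

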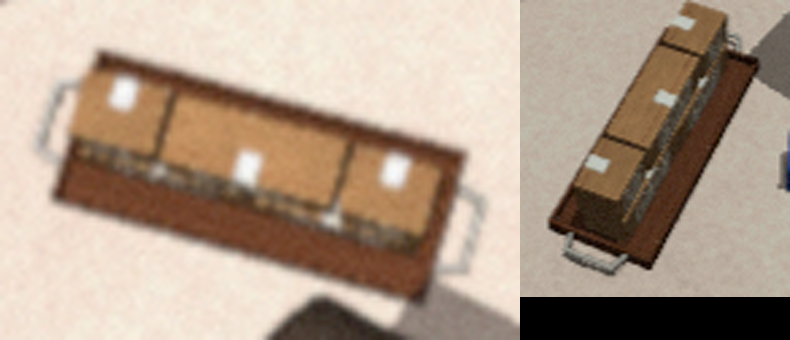

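The final view shows three flat, level cartons in one line with narrow joints: left half from (90,68) to (158,157), carton_c from (176,93) to (335,208), and right half from (357,146) to (425,235).

```bash
python3 - <<'E'
from h import *
for q in ([(90,69),(172,92),(157,157),(72,135)],[(176,93),(354,146),(337,208),(160,160)],[(357,145),(442,168),(425,235),(340,210)]):
    q=(np.array(q)+.5)/5-.5+[238,172]; quad("top",q,.093)
    c=pix2w("top",q,.093).mean(0)[:2]; u=np.array([.295,.9555]); d=c-[.5515,.159]
    print("  along",(d@u).round(4),"across",(d@[.9555,-.295]).round(4))
r.close_job()
E
```

```text
[0.5847 0.2529 0.093 ] L [0.062 0.049 0.063 0.05 ] long yaw 73.1
  along 0.0995 across 0.004
[0.5538 0.157  0.093 ] L [0.134 0.047 0.132 0.05 ] long yaw 72.3
  along -0.0012 across 0.0028
[0.5236 0.0613 0.093 ] L [0.063 0.05  0.063 0.049] long yaw 72.4
  along -0.1016 across 0.0022
the job is handed in; nothing more can be done
```

The second course is laid and the job is handed in at about 31 s of the 72 s. Carton_c bridges the joint, and a half carton closes up to it on each side. Each carton was lowered until the wrist force showed contact, and then released.

**Last check, from the top camera (positions relative to the joint):**

| Carton | Along the row | Across the row | Row-direction reading |
|---|---|---|---|
| carton_c | −1 mm | +3 mm | 72.3° |
| far half | +99.5 mm | +4 mm | 73.1° |
| near half | −101.6 mm | +2 mm | 72.4° |

- **Fit:** these are all within the limits. The ends overhang by about 2–4 mm (13 mm allowed), and the gaps to carton_c are a few millimetres.
- **Squareness:** the lower cartons lie at about 73°, so all three are within about 1°. They look flat in the side view.
- **Lower cartons and other items:** the lower two showed no visible shift in the images, but I did not re-measure them at the end. Nothing was seen to touch the teapot, torch, hex keys or bowl.

**Disagreements and near-limits:**
- **Cameras:** the top and wrist cameras disagreed by about 4–5 mm on absolute positions. I used the wrist camera for placing, and both agree relative to the row.
- **Set-down force:** both halves reached about 58 N at the wrist (limit 120 N), firmer than intended. Carton_c reached about 38 N.

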